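# Refill a sloping palette and hold a paint cake down with the spring press

### The arm

A 6-joint arm with a two-finger parallel gripper is mounted at the origin on a cart in front of the work surface, level with it; the furniture and walls round the work are solid. World frame = base frame: x ahead of the robot, y to its left, z up, the work surface at z = 0. Lengths are in m, angles in rad, forces in N, time in s.
With the tool pointing down it reaches from about 0.35 to 0.975 m from the base axis. Payload 4.9 kg.
Tool frame: the origin (TCP) lies at the very end of the fingers, on their centre line; the grasp point (between the pads) lies 19 mm behind it; z points along the fingers, x is the direction in which the jaws open and shut, and the axes are right-handed (so a half turn about z gives the same grasp; the last joint's range is limited). The gripper opens to 85 mm and grips with 20 to 120 N. Pads are 22 mm wide; open, the fingers measure 114 mm over their backs; the gripper's body (76 mm by 85 mm) begins 54 mm behind the grasp point. The pads swing forward as they close: fully open they stand 13 mm farther back than shut.
Start: joints at [-1.433, 0.053, 1.613, -0, 1.476, -0.119], TCP at [0.159, -0.604, 0.231] pointing down, gripper open.
Joint ranges: [-3.01, 3.01], [-1.01, 2.22], [0.06, 2.58], [-1.02, 4.17], [0.09, 2.62], [-3.14, 3.14]. Speed limits (rad/s): [2.57, 2.57, 3.14, 3.14, 3.14, 3.14].

### API

Orientations are given as a unit quaternion [w, x, y, z].
In Python, from plant import manip, imaging gives the robot as it stands.
- The arm moves only by the shell command python3 -m pendant 'ROWS'. ROWS is JSON, a list that holds one entry, the list of rows, each a list of 7 numbers: the turn, a rotation vector about the world's x, y, z in units of pi rad (1.0 is pi rad), then the shift along the world's x, y, z in units of 250 mm (1.0 is 250 mm), then the opening, from 0 (shut) to 1 (fully open). In form: [[[ax, ay, az, tx, ty, tz, claw], ...]]. A call has 1 to 20 rows; each row shifts and turns the commanded pose from where the row before left it; what a row does not reach is not made up. A row lasts 1/8 s, in which the tool goes at most 62.5 mm and 10.7 degrees, less where a joint would pass 70% of its speed; a pose out of reach is approached as far as the arm can. A call with a number of a shift or a turn outside -1 to 1 is refused whole. A call with a gripper value outside its range is refused whole. The fingers move at their own pace and stop on an object; the grip force is fixed at half the most. Time passes only in rows, so rows that do not move let the fingers close. It gives the time, the measured TCP pose, the force and the opening at its end, in the units of the state.
- manip.state(): the state, without advancing time (a new reading comes with each control period).
- imaging.grab_frame(name): name is "side" or "top" or "wrist"; returns a dict with "frame" (420x560x3 uint8, blue, green, red), "mtx" (3x3 intrinsics, pixels), "k1" (the pictures are not rectified: a ray, as slopes to the right and down, at radius r is drawn at 1 + k1 r^2 times it, then the intrinsics apply), "world_to_cam" (4x4, takes a point from world to camera coordinates). Camera axes: x right, y down, z forward; pixel columns grow to the right and rows downward; lengths in m; the calibration is good to about 2 mm. A picture is of the moment at which its call begins. There is no depth.
- manip.job_done(): hands the job in, once; it reports no verdict.
The state is a dict: "time": time; "joint_pos": joint angles; "joint_vel": joint speeds; "joint_efforts": joint torques, N m; "tool_pos": TCP position; "tool_rot": TCP orientation; "contact_force": force on the tool from outside, world axes, zero at the start; "ft_torque": the same for the moment, N m; "gripper_width": opening from 0.0 (shut) to 1.0 (fully open).
Only numpy, scipy, OpenCV 4.12 (cv2) and the standard library are available. Lean on these libraries where they do the work, as an engineer would, in place of code of your own. Each camera call takes 0.05 s, during which the arm holds its last target. There are 200 camera calls.

### The job

Refill the sloping wooden palette: lay one loose round paint cake flat in each of its two empty end wells. Then lift the spring press out of its stand and set its foot on the middle of the cake in the end well that the pointed clip marks, with the press square to the sloping palette face (not plumb), pushing lightly so that its plunger goes in about half-way. Finish while still holding the press there; use light force throughout and leave the pebble and the grey tin alone.

Things in the scene. Friction and masses are not known exactly. Their poses are not given: they have to be found in the camera images.
- cake_a_mid (a point): centre of a loose red-brown round paint cake, a plain disc 32 mm across and 20 mm high, about 30 g, standing flat on the desk at the start; this point is 10 mm above its underside, z is its axis. Either cake may go in either empty well; the one fixed in the palette's middle well looks the same.
- cake_b_mid (a point): centre of the other loose paint cake, the same size and look; z is its axis.
- seat_left (a point): where a cake's centre comes to lie in the left (+y) end well of the palette: 10 mm above the well's floor, on its axis. z is square to the palette's sloping face, pointing away from it; x runs up the slope, away from the robot; y along the row of wells.
- seat_right (a point): the same point of the right (-y) end well; same axes.
- pointed_clip_seat (a point): the same seat point of the end well that the pointed clip marks (it is seat_left or seat_right, changing from start to start); same axes. A small steel clip, 24 mm wide, sits on the palette's lower edge in front of each end well, its tongue lying 2 mm thick on the face: one tongue ends in a point towards its well, the other ends square.
- palette: fixed light wooden plate, 100 (up the slope) x 200 x 16 mm, with a 4 mm rail on its upper edge, sloping up 18 degrees away from the robot, its face at the wells 47 mm above the desk. Three round wells in a row, 60 mm apart, 39 mm across, 7 mm deep (a seated cake stands 13 mm proud): the middle one holds a fixed cake, the end ones are empty. Origin on the desk below the middle well, z up.
- press_grip (a point): middle of the handle of the spring press, a tool standing upright in its stand; z is its axis, from foot to handle end. Handle: brown wooden cylinder 24 mm across, 77 mm long; this point is 33 mm below its end, 95 mm above the foot's face (plunger out). Below it: an aluminium collar 42 mm across, 44 to 50 mm below this point, resting on the stand, and a barrel 28 mm across in the stand's hole.
- press_foot (a point): centre of the flat lower face of the press's foot, a rubber disc 22 mm across on the end of the plunger; z is the tool's axis, pointing up to the handle.
- plunger (a joint): how far the plunger is pushed into the press, in m: 0 out, 0.012 right in (stop). The spring pushes back with 1.2 N at the start and 6 N at the stop (400 N/m). A dark ring on the stem comes level with the barrel's mouth at 0.006.
- cake_a: the cake of cake_a_mid; origin in the middle of its underside.
- cake_b: the cake of cake_b_mid; origin in the middle of its underside.
- press: the whole spring press, about 0.1 kg, 128 mm long; origin at the foot's face when the plunger is out, z up to the handle. Drawn straight up by 50 mm it is clear of the stand.
- stand: the press's fixed stand, a grey metal tube 55 mm high, 56 mm across, on a foot 80 mm across, with a 33 mm hole; origin in the middle of its underside, z up.
- pebble: a speckled beach pebble 21x36x18 mm lying on the desk near the cakes; leave it alone. Origin under its middle.
- tin: a flat grey tin 65x96x19 mm lying on the desk nearer the robot than the palette; leave it alone. Origin under its middle.
There are look-alikes about, which are no part of the job. What is shaped like the cake_a but black or green is not meant.

How it is judged:
On the way, in this order (a step that is already met when the one before it is completed fails the run):
1. one cake lies flat in each end well and is let go, the press still in its stand ((((distance between cake_a_mid and seat_left below 0.006 m and angle between the z axis of cake_a_mid and the z axis of seat_left, either way round below 0.1 rad) and (distance between cake_b_mid and seat_right below 0.006 m and angle between the z axis of cake_b_mid and the z axis of seat_right, either way round below 0.1 rad)) or ((distance between cake_b_mid and seat_left below 0.006 m and angle between the z axis of cake_b_mid and the z axis of seat_left, either way round below 0.1 rad) and (distance between cake_a_mid and seat_right below 0.006 m and angle between the z axis of cake_a_mid and the z axis of seat_right, either way round below 0.1 rad))) and contact force between the fingers and cake_a below 0.1 N and contact force between the fingers and cake_b below 0.1 N and contact force between the fingers and press below 0.1 N), for 0.2 s.
2. the press is lifted clear of its stand in the gripper (contact force between the fingers and press above 1 N and contact force between press and stand below 0.05 N and height (world z) of press_foot above 0.056 m), for 0.1 s.
At the end, for the whole second after the job is handed in: One cake flat in each end well (within 6 mm and 0.10 rad); the still press, held only by the gripper, stands on the marked well's cake: axis within 0.15 rad of square to the palette, foot within 6 mm of the cake's middle in its x and y, 1.5 to 8 N, plunger 3 to 9.5 mm in, off palette and stand ((((distance between cake_a_mid and seat_left below 0.006 m and angle between the z axis of cake_a_mid and the z axis of seat_left, either way round below 0.1 rad) and (distance between cake_b_mid and seat_right below 0.006 m and angle between the z axis of cake_b_mid and the z axis of seat_right, either way round below 0.1 rad)) or ((distance between cake_b_mid and seat_left below 0.006 m and angle between the z axis of cake_b_mid and the z axis of seat_left, either way round below 0.1 rad) and (distance between cake_a_mid and seat_right below 0.006 m and angle between the z axis of cake_a_mid and the z axis of seat_right, either way round below 0.1 rad))) and (((distance between cake_a_mid and pointed_clip_seat below 0.006 m and angle between the z axis of cake_a_mid and the z axis of pointed_clip_seat, either way round below 0.1 rad) and contact force between press and cake_a between 1.5 and 8 N and x of press_foot in the frame of cake_a_mid between -0.006 and 0.006 m and y of press_foot in the frame of cake_a_mid between -0.006 and 0.006 m) or ((distance between cake_b_mid and pointed_clip_seat below 0.006 m and angle between the z axis of cake_b_mid and the z axis of pointed_clip_seat, either way round below 0.1 rad) and contact force between press and cake_b between 1.5 and 8 N and x of press_foot in the frame of cake_b_mid between -0.006 and 0.006 m and y of press_foot in the frame of cake_b_mid between -0.006 and 0.006 m)) and contact force between the fingers and cake_a below 0.1 N and contact force between the fingers and cake_b below 0.1 N and angle between the z axis of press and the z axis of pointed_clip_seat, either way round below 0.15 rad and value of joint plunger between 0.003 and 0.0095 m and contact force between the fingers and press above 1 N and contact force between press and palette below 0.2 N and contact force between press and stand below 0.1 N and linear speed of press below 0.02 m/s); the arm keeps its last pose, push and grip.
It fails at once if a cake is pushed hard with the press (over 12 N) (contact force between press and cake_a above 12 N or contact force between press and cake_b above 12 N).
It fails at once if the pebble or the grey tin is moved by more than 20 mm (distance of any of pebble, tin from where it was at the start of the episode above 0.02 m).
It also fails if it takes over 51 s, if anything falls off the work surface, if the arm or the gripper's body presses on something with over 40 N, if the wrist force passes 120 N, or if a joint passes its speed limit or range.

## Working session

There is one attempt and no reset: what is moved stays moved. The work goes in short steps, Python scripts to look and compute and a shell command to move; the robot and the scene stay as the last step left them, time stands still between calls to the robot, and variables do not carry over. Pictures are saved under pics/ and viewed, about 8 in all and at most 12, crops included, and the job is handed in when it is done.

```bash
ls; mkdir -p pics
cat > h.py <<'E'
import numpy as np, cv2, json
from plant import manip, imaging
def grab(n,save=None):
    d=imaging.grab_frame(n)
    if save: cv2.imwrite('pics/'+save,d['frame']); np.savez('pics/'+save+'.npz',**{k:np.array(v) for k,v in d.items()})
    return d
def load(s): 
    z=np.load('pics/'+s+'.npz'); return {k:z[k] for k in z}
def ray(d,uv):
    K=np.array(d['mtx']);k=float(d['k1']);T=np.array(d['world_to_cam'])
    p=cv2.undistortPoints(np.array([[uv]],float),K,np.array([k,0,0,0,0.]))[0,0]
    R=T[:3,:3];return -R.T@T[:3,3], R.T@np.array([p[0],p[1],1.])
def onplane(d,uv,z):
    c,r=ray(d,uv);return c+r*(z-c[2])/r[2]
def tri(rs):
    A=np.zeros((3,3));b=np.zeros(3)
    for c,r in rs:
        r=r/np.linalg.norm(r);P=np.eye(3)-np.outer(r,r);A+=P;b+=P@c
    x=np.linalg.solve(A,b);return x,[float(np.linalg.norm((np.eye(3)-np.outer(r,r)/(r@r))@(x-c))) for c,r in rs]
def proj(d,X):
    K=np.array(d['mtx']);T=np.array(d['world_to_cam']);q=T[:3,:3]@X+T[:3,3];x=q[:2]/q[2];x=x*(1+float(d['k1'])*(x@x));return (K@[x[0],x[1],1])[:2]
E
python3 - <<'E'
from h import *
a=[grab(n,n+'0.png') for n in('top','side','wrist')]
for d in a: c,r=ray(d,(280,210)); print(c.round(3),r.round(2))
b=np.hstack([cv2.resize(a[0]['frame'],(400,300)),cv2.resize(a[1]['frame'],(400,300))])
s=manip.state();print(s)
E
```

```text
pics
[ 0.394 -0.044  1.388] [ 0.06 -0.   -1.  ]
[0.519 0.864 0.517] [-0.07 -0.89 -0.45]
[ 0.233 -0.586  0.372] [-0.28 -0.09 -0.96]
{'time': 0.15, 'joint_pos': array([-1.43300599e+00,  5.32000800e-02,  1.61400317e+00, -9.68978805e-06,
        1.47601102e+00, -1.18995613e-01]), 'joint_vel': array([ 0.0006826 , -0.00173984, -0.00241732, -0.00153941, -0.00072379,
       -0.00021245]), 'joint_efforts': array([ 4.61481231e-04, -3.94246817e+01, -3.70721412e+01, -4.62524918e-05,
        4.72098385e-03, -1.20107904e-05]), 'tool_pos': array([ 0.15866451, -0.60400813,  0.23033394]), 'tool_rot': array([-5.64472988e-04,  7.91824876e-01, -6.10747663e-01, -5.82068501e-04]), 'contact_force': array([-0.0982786 , -0.13851912,  0.48736249]), 'ft_torque': array([ 0.00015231,  0.00844495, -0.03790052]), 'gripper_width': 1.0002420081271266}
```

View pics/top0.png

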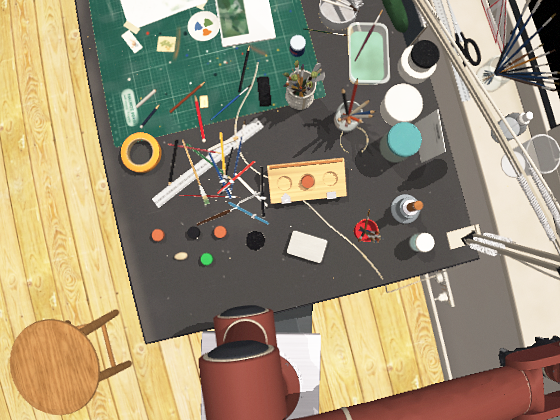

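View pics/side0.png

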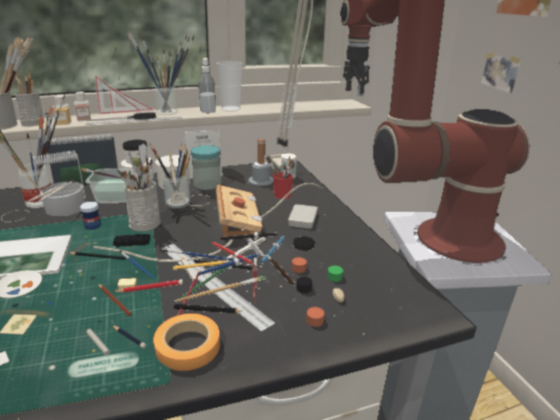

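The top view shows these candidates for the cakes:
- Red-brown discs at (158,235) and (220,232): these fit the description.
- Black at (193,233) and (256,240), green at (206,259), and the fixed cake at (307,181): not meant.

Other things seen: the press at (410,207), pebble at (180,256) and tin at (307,247).

Run:
```python
from h import *
t=load('top0.png');s=load('side0.png')
def blobs(d,box,hr,mins=90,minv=90,amin=15):
    f=d['frame'];h=cv2.cvtColor(f,cv2.COLOR_BGR2HSV)
    m=((h[...,0]<hr[1])&(h[...,0]>=hr[0])&(h[...,1]>mins)&(h[...,2]>minv)).astype('uint8')
    k=np.zeros_like(m);x0,y0,x1,y1=box;k[y0:y1,x0:x1]=m[y0:y1,x0:x1]
    n,l,st,c=cv2.connectedComponentsWithStats(k)
    return [(c[i].round(1),st[i].tolist()) for i in range(1,n) if st[i,4]>amin]
for nm,d,box in(('top',t,(140,215,340,280)),('topP',t,(260,150,350,210)),('side',s,(280,250,345,330)),('sideP',s,(215,180,270,240))):
    print(nm,*blobs(d,box,(0,13),130),sep='\n')
print(t['mtx'],t['k1'],s['mtx'])
for uv in((158,235),(220,232)):print(onplane(t,uv,.02))
f=t['frame'][140:270,140:440];f=cv2.resize(f[:, :],None,fx=2.66,fy=2.66,interpolation=3)
g=cv2.resize(s['frame'][130:250,200:340],None,fx=2,fy=2,interpolation=3)
g2=cv2.resize(t['frame'][150:212,262:432],None,fx=3,fy=3,interpolation=3)
c=np.zeros((346+240,798,3),'uint8');c[:346,:798]=f[:346];c[346:,:280]=g;c[346:346+186,285:285+510]=g2
cv2.imwrite('pics/c1.png',c)
```

```text
top
(array([219.7, 231.5]), [214, 226, 13, 12, 123])
(array([157.6, 234.7]), [152, 229, 13, 13, 125])
topP
(array([292.6, 165. ]), [281, 164, 24, 3, 29])
(array([307.1, 181.2]), [301, 175, 13, 13, 133])
side
(array([298.8, 263.9]), [293, 258, 13, 14, 141])
(array([315.1, 315.9]), [307, 308, 17, 18, 235])
sideP
(array([238.2, 201.2]), [234, 198, 10, 7, 51])
[[518.53040136   0.         285.76113869]
 [  0.         518.53040136 203.43358916]
 [  0.           0.           1.        ]] -0.19060841937187278 [[418.24457514   0.         275.95229095]
 [  0.         418.24457514 202.68876521]
 [  0.           0.           1.        ]]
[0.40578063 0.27782981 0.02      ]
[0.41750739 0.11203099 0.02      ]
```

View pics/c1.png

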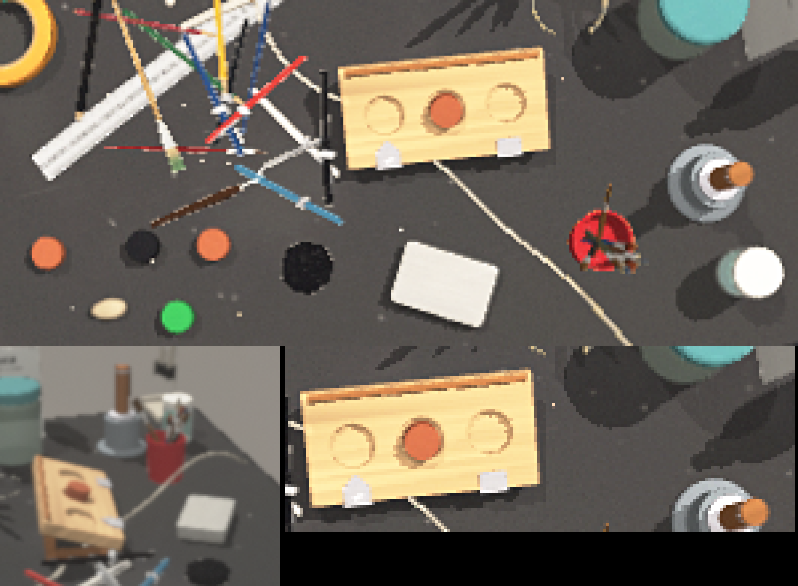

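The crop agrees: red-brown cakes at top pixels (158,235) and (220,232). The left (+y) clip looks pointed and the right one square, which I'll confirm from near with the wrist camera.

Run:
```python
from h import *
t=load('top0.png');s=load('side0.png')
# cake body-centre triangulation: top-view centroid ~ top face, side mask centroid ~ body; 
for n,a,b in(('L',(157.6,234.7),(315.1,315.9)),('R',(219.7,231.5),(298.8,263.9)),('M',(307.1,181.2),(238.2,201.2))):
    print(n,tri([ray(t,a),ray(s,b)]))
print([onplane(t,u,z).round(4) for u,z in(((157.6,234.7),.018),((219.7,231.5),.018),((307.1,181.2),.058),((284.7,183),.047),((330.7,178.7),.047))])
# press: handle end top 414?; brown mask
for nm,d,box in(('t',t,(395,190,430,225)),('s',s,(245,130,285,190))):
    h=cv2.cvtColor(d['frame'],cv2.COLOR_BGR2HSV);x0,y0,x1,y1=box
    m=((h[...,0]<16)&(h[...,1]>100)).astype('uint8')[y0:y1,x0:x1];n,l,st,c=cv2.connectedComponentsWithStats(m)
    for i in range(1,n):
        if st[i,4]>15:print(nm,c[i]+[x0,y0],st[i]+[x0,y0,0,0,0])
p=onplane(t,(416,205.3),.138);print(p, [onplane(t,(405,209),z).round(3) for z in (0.055,)])
```

```text
L (array([0.40641814, 0.28079563, 0.01227925]), [0.00020428773776508683, 0.00020428773776512955])
R (array([0.41858947, 0.11369796, 0.01307792]), [0.00034689082926431876, 0.00034689082926434717])
M (array([ 0.55269939, -0.11384335,  0.05594717]), [0.00018772758652530074, 0.00018772758652524891])
[array([0.4066, 0.2794, 0.018 ]), array([0.4188, 0.1131, 0.018 ]), array([ 0.5523, -0.1137,  0.058 ]), array([ 0.5477, -0.0561,  0.047 ]), array([ 0.5614, -0.1759,  0.047 ])]
t [414.7768595  205.61157025] [407 200  16  11 121]
s [260.82716049 152.90123457] [259 145   5  18  81]
s [278.36516854 181.2752809 ] [273 172  12  18 178]
[ 0.4892445  -0.37846386  0.138     ] [array([ 0.485, -0.371,  0.055])]
```

```bash
python3 -m pendant '[[[0,0,0.0413,0.1385,0.1724,0.01,1],[0,0,0.0413,0.1385,0.1724,0.01,1],[0,0,0.0413,0.1385,0.1724,0.01,1],[0,0,0.0413,0.1385,0.1724,0.01,1],[0,0,0.0413,0.1385,0.1724,0.01,1],[0,0,0.0413,0.1385,0.1724,0.01,1],[0,0,0.0413,0.1385,0.1724,0.01,1],[0,0,0.0413,0.1385,0.1724,0.01,1],[0,0,0.0413,0.1385,0.1724,0.01,1],[0,0,0.0413,0.1385,0.1724,0.01,1],[0,0,0.0413,0.1385,0.1724,0.01,1],[0,0,0,0,0,0,0.65],[0,0,0,0,0,0,0.65]]]'
python3 - <<'E'
from h import *
d=grab('wrist','w1.png');s=manip.state();print(s['tool_pos'],s['tool_rot'],s['gripper_width'],s['joint_pos'],d['mtx'])
for X in([.548,-.056,.047],[.552,-.114,.058],[.561,-.176,.047],[.489,-.378,.13]):print(proj(d,np.array(X)))
E
```

```text
time: 1.78
tool_pos: [0.5393, -0.1304, 0.2583]
tool_rot: [0.0, 0.998, 0.057, -0.001]
contact_force: [0.1, -0.8, -0.6]
gripper_width: 0.652
[ 0.5390349  -0.13096622  0.25835602] [ 4.90358495e-05  9.98431984e-01  5.59762998e-02 -4.73066273e-04] 0.6501175730650192 [-3.72264859e-01 -1.29371422e-01  1.74507089e+00 -4.82610233e-04
  1.52671315e+00 -4.84254552e-01] [[303.75574974   0.         275.48855918]
 [  0.         303.75574974 209.77310345]
 [  0.           0.           1.        ]]
[290.5088137  116.73442329]
[287.911265   170.47967104]
[288.53832887 219.59480999]
[207.17784697 401.73089378]
```

View pics/w1.png

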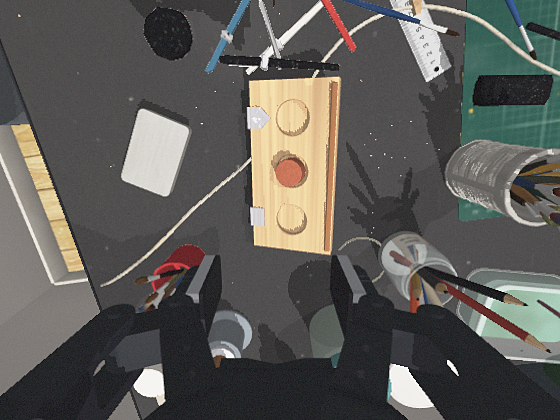

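The wrist view shows the pointed tongue at (258,118), by the left well (292,118). The square tongue is at (257,216), by the right well (291,219). So the left well is the marked one. Next I refine the well centres.

```bash
cat > wells.py <<'E'
from h import *
def rim(d,X,R=.0195,zface=.047,n=40):
    # dark rim: radial search for min brightness along rim projected on tilted plane, then circle fit in plane
    ps=18*np.pi/180;yaw=np.radians(6.5)
    ex=np.array([np.cos(yaw)*np.cos(ps),np.sin(yaw)*np.cos(ps),np.sin(ps)]);ey=np.array([-np.sin(yaw),np.cos(yaw),0])
    g=cv2.GaussianBlur(cv2.cvtColor(d['frame'],cv2.COLOR_BGR2GRAY),(0,0),.7).astype('float32')
    P=[]
    for a in np.linspace(0,2*np.pi,72,endpoint=False):
        rr=np.linspace(.013,.026,53);uv=np.array([proj(d,X+r*(np.cos(a)*ex+np.sin(a)*ey)) for r in rr],'float32')
        v=cv2.remap(g,uv[:,0].copy(),uv[:,1].copy(),cv2.INTER_LINEAR).ravel()
        i=v.argmin()
        if v.mean()-v[i]>12 and 2<i<50:P.append(rr[i]*np.array([np.cos(a),np.sin(a)]))
    P=np.array(P)
    for _ in range(4):
        A=np.c_[2*P,np.ones(len(P))];s=np.linalg.lstsq(A,(P**2).sum(1),rcond=None)[0];r=np.sqrt(s[2]+s[0]**2+s[1]**2)
        e=abs(np.linalg.norm(P-s[:2],axis=1)-r);P=P[e<max(2*np.median(e),.0004)]
    return X+s[0]*ex+s[1]*ey,r,len(P)
E
python3 - <<'E'
from wells import *
t=load('top0.png');w=load('w1.png')
for X in([.548,-.056,.047],[.561,-.176,.047]):
    X=np.array(X);a=rim(w,X);b=rim(t,X);print(a,b,sep='\n');print(tri([ray(w,proj(w,a[0])),ray(t,proj(t,b[0]))]))
h=cv2.cvtColor(w['frame'],cv2.COLOR_BGR2HSV);
m=((h[...,0]<13)&(h[...,1]>130)&(h[...,2]>90)).astype('uint8');m[:150]=0;m[195:]=0;m[:,:265]=0;m[:,310:]=0
n,l,st,c=cv2.connectedComponentsWithStats(m);i=1+st[1:,4].argmax();print(c[i],st[i],tri([ray(w,c[i]),ray(t,(307.1,181.2))]))
# palette corner in wrist and top by wood mask minAreaRect/approx
for d,box in((w,(240,65,345,262)),(t,(258,148,355,212))):
    h=cv2.cvtColor(d['frame'],cv2.COLOR_BGR2HSV);m=((h[...,0]>=5)&(h[...,0]<30)&(h[...,1]>60)&(h[...,2]>120)).astype('uint8');k=np.zeros_like(m);x0,y0,x1,y1=box;k[y0:y1,x0:x1]=m[y0:y1,x0:x1]
    k=cv2.morphologyEx(k,cv2.MORPH_OPEN,np.ones((5,5)))
    c=max(cv2.findContours(k,0,2)[0],key=cv2.contourArea);c=cv2.convexHull(c);print(cv2.minAreaRect(c),cv2.approxPolyDP(c,4,True)[:,0].tolist())
E
```

```text
(array([ 0.54932873, -0.05615323,  0.04742332]), np.float64(0.018576804533524064), 52)
(array([ 0.54738137, -0.05409562,  0.04687033]), np.float64(0.018493900166382488), 20)
(array([ 0.55117818, -0.0552315 ,  0.01248044]), [0.0008749350957350955, 0.0008749350957350941])
(array([ 0.56373408, -0.17434937,  0.04794336]), np.float64(0.018301727599383442), 41)
(array([ 0.56182793, -0.17309506,  0.04737413]), np.float64(0.017583640581702663), 27)
(array([ 0.56232065, -0.17282216,  0.05191417]), [0.001062730583274247, 0.0010627305832743498])
[289.73752013 171.90660225] [276 158  29  29 621] (array([ 0.55279779, -0.11397224,  0.06311597]), [0.001238221311715261, 0.001238221311715341])
((294.5, 165.5), (177.0, 91.0), 90.0) [[339, 77], [330, 254], [254, 245], [249, 81]]
((306.96533203125, 180.15345764160156), (39.10496139526367, 77.91141510009766), 84.2894058227539) [[344, 159], [345, 196], [271, 203], [267, 165]]
```

```bash
python3 -m pendant '[[[0,0,0,-0.08,0.163,-0.1,0.65],[0,0,0,-0.08,0.163,-0.1,0.65],[0,0,0,-0.08,0.163,-0.1,0.65],[0,0,0,-0.08,0.163,-0.1,0.65],[0,0,0,-0.08,0.163,-0.1,0.65],[0,0,0,-0.08,0.163,-0.1,0.65],[0,0,0,0,0,0,0.65]]]'
cat > cake.py <<'E'
from h import *
def red(d,X,rad=45,smin=110):
    u,v=proj(d,np.array(X));f=d['frame'];h=cv2.cvtColor(f,cv2.COLOR_BGR2HSV)
    m=(((h[...,0]<13)|(h[...,0]>175))&(h[...,1]>smin)&(h[...,2]>60)).astype('uint8')
    yy,xx=np.mgrid[:420,:560];m[(xx-u)**2+(yy-v)**2>rad**2]=0
    n,l,st,c=cv2.connectedComponentsWithStats(m);i=1+st[1:,4].argmax();return c[i],st[i],(l==i)
E
python3 - <<'E'
from cake import *
d=grab('wrist','w2.png');s=manip.state();print(s['tool_pos'],s['tool_rot'])
c,st,m=red(d,(.4187,.1133,.018),60);print(c,st)
# top face brighter: split by value
v=cv2.cvtColor(d['frame'],cv2.COLOR_BGR2HSV)[...,2];vm=v[m];th=cv2.threshold(vm.reshape(-1,1),0,255,cv2.THRESH_OTSU)[0];print('otsu',th,np.percentile(vm,[5,25,50,75,95]))
(cx,cy),r=cv2.minEnclosingCircle(np.argwhere(m&(v>th))[:,::-1].astype('float32'));print(cx,cy,r)
print(onplane(d,c,.013),onplane(d,(cx,cy),.02))
t=load('top0.png');print(tri([ray(d,c),ray(t,(219.7,231.5))]))
# crop with the expected outlines
im=d['frame'].copy()
for z in(.02,0):
  for a in np.linspace(0,6.28,60):
    p=proj(d,np.array([.4187+.016*np.cos(a),.1133+.016*np.sin(a),z]));cv2.circle(im,(int(p[0]),int(p[1])),0,(255,255,0),-1)
cv2.imwrite('pics/w2c.png',im)
E
```

```text
time: 2.7
tool_pos: [0.4165, 0.1145, 0.1061]
tool_rot: [0.0, 0.998, 0.057, -0.003]
contact_force: [1.5, 0.1, -0.1]
gripper_width: 0.653
[0.41849427 0.11363418 0.10783164] [ 3.28205238e-04  9.98389029e-01  5.67321290e-02 -8.39164726e-04]
[279.93272865 215.16099773] [ 261  194   39   43 1323]
otsu 179.0 [118. 231. 235. 237. 244.]
280.0619812011719 217.90237426757812 19.336023330688477
[0.42072824 0.11184011 0.013     ] [0.42077063 0.11186359 0.02      ]
(array([0.41968854, 0.11321703, 0.0173805 ]), [0.0008339103260449497, 0.000833910326045088])
```

View pics/w2c.png

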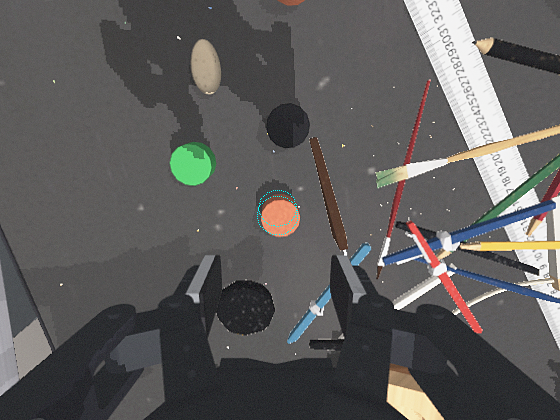

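Loose cake at wrist pixel (280,217), red-brown, with black discs at (288,125) and (245,305) and green at (192,164). The brown brush is about 40 mm off, so I descend with the jaws narrowed.

```bash
python3 -m pendant '[[[0,0,0,0.008,-0.005,-0.15,0.49],[0,0,0,0,0,-0.15,0.49],[0,0,0,0,0,-0.07,0.49],[0,0,0,0,0,-0.034,0.49],[0,0,0,0,0,0,0.49]]]'
python3 - <<'E'
from h import *
s=manip.state();print(s['tool_pos'],s['contact_force'],s['gripper_width'])
E
python3 -m pendant '[[[0,0,0,0,0,0,0.3],[0,0,0,0,0,0,0.3],[0,0,0,0,0,0,0.3],[0,0,0,0,0,0,0.3]]]'
```

```text
time: 3.38
tool_pos: [0.4225, 0.1119, 0.0083]
tool_rot: [0.0, 0.998, 0.056, 0.0]
contact_force: [0.2, -0.1, -0.7]
gripper_width: 0.493
[0.42247194 0.11194648 0.00832629] [ 0.22091652 -0.09540639 -0.6905005 ] 0.49322424434619927
time: 3.88
tool_pos: [0.4233, 0.1127, 0.0094]
tool_rot: [0.0, 0.998, 0.057, 0.002]
contact_force: [-0.1, -1.1, 5.4]
gripper_width: 0.342
```

```bash
python3 -m pendant '[[[0,0,0,0,0,0,0.2],[0,0,0,0,0,0.05,0.2],[0,0,0,0,0,0.15,0.2],[0,0,0,0,0,0.2,0.2],[0,0,0,0,0,0,0.2]]]'
python3 - <<'E'
from h import *
d=grab('wrist','w3.png');s=grab('side','s3.png')
a=cv2.resize(d['frame'][180:420,150:410],None,fx=1.5,fy=1.5);b=cv2.resize(s['frame'][150:330,230:380],None,fx=2,fy=2)
c=np.zeros((360,700,3),'uint8');c[:,:390]=a;c[:,395:695]=b;cv2.imwrite('pics/c3.png',c)
E
```

```text
time: 4.5
tool_pos: [0.4248, 0.1134, 0.1131]
tool_rot: [-0.0, 0.998, 0.057, 0.005]
contact_force: [0.3, 0.1, 0.5]
gripper_width: 0.338
```

View pics/c3.png

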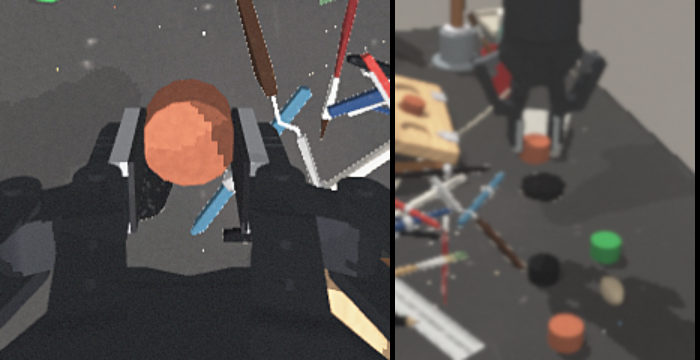

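```bash
cat > held.py <<'E'
from cake import *
import sys
def held(tag, n=4):
    s=manip.state();ps=[s['tool_pos']]
    d=grab('wrist',tag+'.png')
    for _ in range(n): grab('top');ps.append(manip.state()['tool_pos'])
    p=np.mean(ps,0);print('tcp',p.round(4),'std',np.std(ps,0).round(4),manip.state()['tool_rot'].round(4))
    from scipy.spatial.transform import Rotation as Ro
    q=manip.state()['tool_rot'];R=Ro.from_quat(np.r_[q[1:],q[0]]).as_matrix()
    ctop=p-R[:,2]*.012
    c,st,m=red(d,ctop,60)
    v=cv2.cvtColor(d['frame'],cv2.COLOR_BGR2HSV)[...,2]
    mm=(m&(v>150)).astype('uint8');cn=max(cv2.findContours(mm,0,2)[0],key=cv2.contourArea)
    (cx,cy),r=cv2.minEnclosingCircle(cn);cnt,rr=ray(d,(cx,cy))
    P=cnt+rr*((ctop-cnt)@R[:,2])/(rr@R[:,2]);print('px',cx,cy,r,'mask',c,st);print('cake rel TCP in tool axes',(R.T@(P-p)).round(4))
if __name__=='__main__': held(sys.argv[1])
E
python3 held.py w4
```

```text
tcp [0.4206 0.1129 0.1066] std [0.0005 0.0001 0.0009] [ 0.      0.9984  0.0566 -0.0016]
px 275.3273010253906 274.7891540527344 30.918039321899414 mask [275.33836944 268.47833523] [ 246  233   60   71 3508]
cake rel TCP in tool axes [ 0.0017 -0.0005 -0.012 ]
```

```bash
python3 -m pendant '[[[0.00144,-0.01243,0,0.063,-0.1445,0.06,0.2],[0.00144,-0.01243,0,0.063,-0.1445,0.06,0.2],[0.00144,-0.01243,0,0.063,-0.1445,0,0.2],[0.00144,-0.01243,0,0.063,-0.1445,0,0.2],[0.00144,-0.01243,0,0.063,-0.1445,0,0.2],[0.00144,-0.01243,0,0.063,-0.1445,0,0.2],[0.00144,-0.01243,0,0.063,-0.1445,-0.078,0.2],[0.00144,-0.01243,0,0.063,-0.1445,-0.078,0.2],[0,0,0,0,0,0,0.2],[0,0,0,0,0,0,0.2]]]'
cat > pose.py <<'E'
from h import *
from scipy.spatial.transform import Rotation as Ro
import sys
L=np.array([.548,-.0555,.050]);Rr=np.array([.5622,-.174,.050])
ps=np.radians(18);yw=np.radians(6.7);n=np.array([-np.sin(ps)*np.cos(yw),-np.sin(ps)*np.sin(yw),np.cos(ps)])
ex=np.array([np.cos(ps)*np.cos(yw),np.cos(ps)*np.sin(yw),np.sin(ps)]);ey=np.cross(n,ex)
def avg(k=3):
    P=[manip.state()['tool_pos']]
    for _ in range(k): imaging.grab_frame('top');P.append(manip.state()['tool_pos'])
    return np.mean(P,0)
def report(S,off):
    p=avg();s=manip.state();q=s['tool_rot'];R=Ro.from_quat(np.r_[q[1:],q[0]]).as_matrix()
    print('tcp',p.round(4),'F',s['contact_force'].round(1),'w',round(s['gripper_width'],3),'t',s['time'])
    print('tool z vs -n deg',np.degrees(np.arccos(-R[:,2]@n)).round(2),'tool xz',R[:,0].round(3),R[:,2].round(3))
    e=S+off*n-p;print('shift units to target',(e/.25).round(4),'in palette axes mm',(np.array([ex@e,ey@e,n@e])*1e3).round(1))
    rv=Ro.from_matrix(np.c_[ex,-ey,-n]@R.T).as_rotvec()/np.pi;print('turn',rv.round(4))
E
python3 -c "
from pose import *
report(Rr,-.001);d=grab('wrist','w5.png');s=grab('side','s5.png')"
```

```text
time: 6.1
tool_pos: [0.5471, -0.1757, 0.098]
tool_rot: [-0.01, 0.986, 0.056, 0.156]
contact_force: [-0.2, 0.5, -0.1]
gripper_width: 0.34
tcp [ 0.5475 -0.1755  0.0988] F [ 0.1  0.1 -0.9] w 0.337 t 6.25
tool z vs -n deg 0.06 tool xz [0.945 0.109 0.31 ] [ 0.308  0.036 -0.951]
shift units to target [ 0.0599  0.0061 -0.1989] in palette axes mm [ -1.1  -0.2 -51.9]
turn [-0.0001  0.0003  0.0007]
```

```bash
python3 -m pendant '[[[0,0,0,0.0145,0.0014,-0.056,0.2],[0,0,0,0.0145,0.0014,-0.056,0.2],[0,0,0,0.0145,0.0014,-0.05,0.2],[0,0,0,0.0145,0.0014,-0.03,0.2],[0,0,0,0,0,0,0.2]]]'
python3 -c "
from pose import *
report(Rr,-.001);s=manip.state();print(s['ft_torque'])"
```

```text
time: 6.98
tool_pos: [0.5623, -0.1748, 0.0503]
tool_rot: [-0.009, 0.986, 0.056, 0.156]
contact_force: [-0.1, 0.4, -0.8]
gripper_width: 0.336
tcp [ 0.5623 -0.1748  0.0505] F [ 0.7 -0.  -1.1] w 0.341 t 7.125
tool z vs -n deg 0.04 tool xz [0.945 0.107 0.309] [ 0.307  0.036 -0.951]
shift units to target [ 0.0008  0.0033 -0.0058] in palette axes mm [-0.2  0.8 -1.5]
turn [-0.0002  0.0001  0.0012]
[-0.00379253  0.16213365  0.03838649]
```

```bash
python3 -m pendant '[[[0,0,0,0.002,0.003,-0.006,0.2],[0,0,0,0,0,0,0.2],[0,0,0,0,0,0,0.45],[0,0,0,0,0,0,0.5],[0,0,0,0,0,0,0.5],[0,0,0,-0.023,-0.003,0.07,0.5],[0,0,0,-0.046,-0.006,0.14,0.5],[0,0,0,-0.046,0.1,0.14,0.55],[0,0,0,0,0,0,0.55]]]'
python3 - <<'E'
from cake import *
from pose import Rr,L,n,ex,ey
d=grab('wrist','w6.png');t=grab('top','t6.png');s=grab('side','s6.png')
M=(L+Rr)/2
for nm,c in (('w',d),('t',t)):
  for N,X in(('R',Rr),('M',M)):
    q,st,m=red(c,X+.01*n,25 if nm=='w' else 11);cc,r=ray(c,q);P=cc+r*((X+.01*n-cc)@n)/(r@n);e=P-X;print(nm,N,q,st[4],[round(1e3*float(e@k),1) for k in(ex,ey)])
print(manip.state()['contact_force'],manip.state()['tool_pos'])
a=cv2.resize(d['frame'][60:380,100:480],None,fx=1.2,fy=1.2);b=cv2.resize(s['frame'][170:250,205:285],None,fx=4,fy=4)
c=np.zeros((384,780,3),'uint8');c[:,:456]=a;c[:320,458:778]=b;cv2.imwrite('pics/c6.png',c)
E
```

```text
time: 8.25
tool_pos: [0.5354, -0.1513, 0.1406]
tool_rot: [-0.008, 0.986, 0.057, 0.159]
contact_force: [0.1, 0.2, -0.2]
gripper_width: 0.553
w R [268.95223654 241.94389689] 1319 [0.9, 2.8]
w M [266.93370551 171.87787858] 1433 [-0.1, -0.2]
t R [331.54237288 185.52542373] 59 [-17.5, -1.3]
t M [307.11363636 181.21969697] 132 [0.2, 1.4]
[-0.17021312 -0.79894486 -0.61708209] [ 0.53339299 -0.15112954  0.13556736]
```

View pics/c6.png

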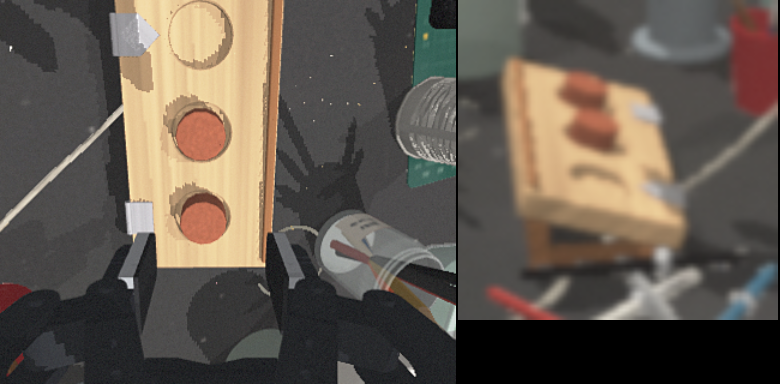

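Right well filled: the cake sits flat like the fixed one. The wrist view reconfirms the pointed tongue at the left well. Now the second cake.

```bash
python3 -m pendant '[[[-0.00115,0.00994,0,-0.0504,0.172,0,0.5],[-0.00115,0.00994,0,-0.0504,0.172,0,0.5],[-0.00115,0.00994,0,-0.0504,0.172,0,0.5],[-0.00115,0.00994,0,-0.0504,0.172,0,0.5],[-0.00115,0.00994,0,-0.0504,0.172,-0.025,0.5],[-0.00115,0.00994,0,-0.0504,0.172,-0.025,0.5],[-0.00115,0.00994,0,-0.0504,0.172,-0.025,0.5],[-0.00115,0.00994,0,-0.0504,0.172,-0.025,0.5],[-0.00115,0.00994,0,-0.0504,0.172,-0.025,0.5],[-0.00115,0.00994,0,-0.0504,0.172,-0.025,0.5],[0,0,0,0,0,0,0.5],[0,0,0,0,0,0,0.5]]]'
python3 - <<'E'
from cake import *
from pose import avg
p=avg();print(p,manip.state()['tool_rot'].round(4));d=grab('wrist','w7.png')
c,st,m=red(d,(.408,.279,.018),60);v=cv2.cvtColor(d['frame'],cv2.COLOR_BGR2HSV)[...,2]
(cx,cy),r=cv2.minEnclosingCircle(np.argwhere(m&(v>179))[:,::-1].astype('float32'));print(c,st,cx,cy,r)
P=onplane(d,(cx,cy),.02);print(P,tri([ray(d,(cx,cy)),ray(load('top0.png'),(157.6,234.7))]))
E
```

```text
time: 9.9
tool_pos: [0.4074, 0.2781, 0.0978]
tool_rot: [0.001, 0.998, 0.057, -0.001]
contact_force: [-0.7, 0.2, -0.3]
gripper_width: 0.499
[0.40780975 0.27783237 0.09840553] [ 2.000e-04  9.984e-01  5.580e-02 -1.000e-04]
[275.42765957 212.82198582] [ 256  191   40   44 1410] 275.5 215.5 19.96256446838379
[0.40870991 0.27904417 0.02      ] (array([0.4076302 , 0.27899787, 0.0199947 ]), [0.0010805772425380043, 0.0010805772425381223])
```

```bash
python3 -m pendant '[[[0,0,0,0.001,0.005,-0.15,0.49],[0,0,0,0,0,-0.13,0.49],[0,0,0,0,0,-0.06,0.49],[0,0,0,0,0,-0.024,0.49],[0,0,0,0,0,0,0.49],[0,0,0,0,0,0,0.3],[0,0,0,0,0,0,0.2],[0,0,0,0,0,0,0.2],[0,0,0,0,0,0,0.2],[0,0,0,0,0,0,0.2],[0,0,0,0,0,0.05,0.2],[0,0,0,0,0,0.15,0.2],[0,0,0,0,0,0.2,0.2],[0,0,0,0,0,0,0.2]]]'
python3 held.py w8
```

```text
time: 11.85
tool_pos: [0.4112, 0.2816, 0.114]
tool_rot: [-0.002, 0.998, 0.057, 0.005]
contact_force: [-0.2, 0.1, 0.9]
gripper_width: 0.337
tcp [0.4082 0.2801 0.1089] std [0.0016 0.0008 0.0027] [ 6.000e-04  9.984e-01  5.660e-02 -1.400e-03]
px 275.0 276.5 30.64728546142578 mask [275.30123599 270.3722334 ] [ 246  235   59   71 3479]
cake rel TCP in tool axes [ 0.0036  0.0012 -0.012 ]
```

```bash
python3 -m pendant '[[[0.00128,-0.01104,0,0.0556,-0.1495,0.04,0.2],[0.00128,-0.01104,0,0.0556,-0.1495,0.04,0.2],[0.00128,-0.01104,0,0.0556,-0.1495,0,0.2],[0.00128,-0.01104,0,0.0556,-0.1495,0,0.2],[0.00128,-0.01104,0,0.0556,-0.1495,0,0.2],[0.00128,-0.01104,0,0.0556,-0.1495,0,0.2],[0.00128,-0.01104,0,0.0556,-0.1495,0,0.2],[0.00128,-0.01104,0,0.0556,-0.1495,-0.059,0.2],[0.00128,-0.01104,0,0.0556,-0.1495,-0.059,0.2],[0,0,0,0,0,0,0.2],[0,0,0,0,0,0,0.2]]]'
python3 -c "
from pose import *
report(L,-.001)"
```

```text
time: 13.48
tool_pos: [0.5324, -0.056, 0.0977]
tool_rot: [-0.01, 0.986, 0.056, 0.155]
contact_force: [-0.2, -0.2, 0.3]
gripper_width: 0.339
tcp [ 0.5329 -0.0557  0.0984] F [-0.6 -0.6  0.3] w 0.336 t 13.625
tool z vs -n deg 0.02 tool xz [0.945 0.109 0.309] [ 0.307  0.036 -0.951]
shift units to target [ 0.0617  0.0008 -0.1974] in palette axes mm [ -0.7  -1.6 -51.7]
turn [-0.0003  0.0001  0.0007]
```

```bash
python3 -m pendant '[[[0,0,0,0.015,0.001,-0.056,0.2],[0,0,0,0.015,0.001,-0.056,0.2],[0,0,0,0.015,0.001,-0.05,0.2],[0,0,0,0.015,0.001,-0.029,0.2],[0,0,0,0,0,0,0.2],[0,0,0,0,0,0,0.2]]]'
python3 -c "
from pose import *
report(L,-.001);s=manip.state();print(s['ft_torque'])"
```

```text
time: 14.38
tool_pos: [0.5484, -0.0554, 0.0508]
tool_rot: [-0.009, 0.986, 0.056, 0.156]
contact_force: [-0.4, 0.2, -1.2]
gripper_width: 0.339
tcp [ 0.5483 -0.0554  0.0509] F [ 0.1 -0.6 -0.4] w 0.337 t 14.525
tool z vs -n deg 0.03 tool xz [0.945 0.107 0.309] [ 0.307  0.036 -0.951]
shift units to target [ 0.0001 -0.0003 -0.0073] in palette axes mm [-0.6 -0.1 -1.7]
turn [-0.0002  0.      0.0012]
[-0.04033936  0.16176836 -0.00844804]
```

Same state as the first placing, with no contact. Lower the last 1.5 mm, release, back off.

```bash
python3 -m pendant '[[[0,0,0,0.001,0,-0.007,0.2],[0,0,0,0,0,0,0.2],[0,0,0,0,0,0,0.45],[0,0,0,0,0,0,0.5],[0,0,0,0,0,0,0.5],[0,0,0,-0.023,-0.003,0.07,0.5],[0,0,0,-0.046,-0.006,0.14,0.5],[0,0,0,-0.046,0.06,0.2,0.55],[0,0,0,0,0,0.1,0.55],[0,0,0,0,0,0,0.55]]]'
python3 - <<'E'
from cake import *
from pose import Rr,L,n,ex,ey
d=grab('wrist','w9.png');s=grab('side','s9.png')
M=(L+Rr)/2
for N,X in(('L',L),('M',M),('R',Rr)):
    q,st,m=red(d,X+.01*n,22);cc,r=ray(d,q);P=cc+r*((X+.01*n-cc)@n)/(r@n);e=P-X;print(N,q,st[4],[round(1e3*float(e@k),1) for k in(ex,ey)])
print(manip.state()['contact_force'],manip.state()['tool_pos'])
a=cv2.resize(d['frame'][60:380,100:480],None,fx=1.2,fy=1.2);b=cv2.resize(s['frame'][170:250,205:285],None,fx=4,fy=4)
c=np.zeros((384,780,3),'uint8');c[:,:456]=a;c[:320,458:778]=b;cv2.imwrite('pics/c9.png',c)
E
```

```text
time: 15.78
tool_pos: [0.5212, -0.0429, 0.1798]
tool_rot: [-0.008, 0.986, 0.056, 0.159]
contact_force: [-0.3, 0.3, 0.1]
gripper_width: 0.547
L [258.208867   217.40985222] 1015 [1.5, 0.9]
M [258.34384858 272.90536278] 951 [0.4, 3.9]
R [260.40825688 323.27866972] 872 [1.2, 5.9]
[ 0.20859475  0.10879603 -0.29358891] [ 0.51917924 -0.04249395  0.1755008 ]
```

View pics/c9.png

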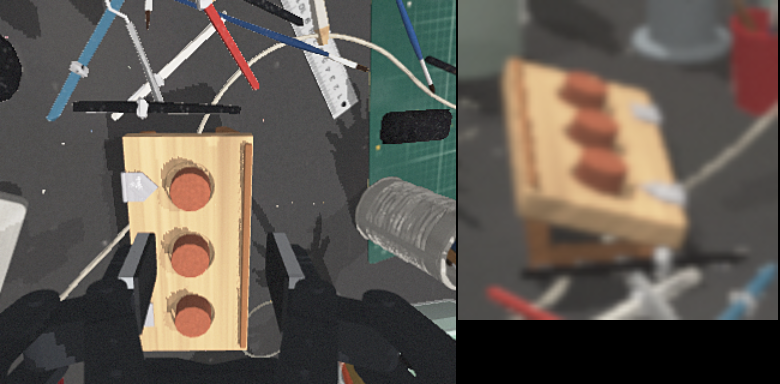

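Both end cakes lie flat, level with the fixed one, and the left clip is again clearly pointed. Now the press.

```bash
python3 -m pendant '[[[-0.00128,0.01104,0,-0.014,-0.149,0.03,0.6],[-0.00128,0.01104,0,-0.014,-0.149,0.03,0.6],[-0.00128,0.01104,0,-0.014,-0.149,0.03,0.6],[-0.00128,0.01104,0,-0.014,-0.149,0.03,0.6],[-0.00128,0.01104,0,-0.014,-0.149,0.03,0.6],[-0.00128,0.01104,0,-0.014,-0.149,0.01,0.6],[-0.00128,0.01104,0,-0.014,-0.149,0,0.6],[-0.00128,0.01104,0,-0.014,-0.149,0,0.6],[-0.00128,0.01104,0,-0.014,-0.149,0,0.6],[0,0,0,0,0,0,0.6],[0,0,0,0,0,0,0.6]]]'
python3 - <<'E'
from cake import *
from pose import avg
p=avg(2);print(p,manip.state()['tool_rot'].round(4));d=grab('wrist','w10.png')
f=d['frame'];h=cv2.cvtColor(f,cv2.COLOR_BGR2HSV);m=((h[...,0]<18)&(h[...,1]>80)&(h[...,2]>60)).astype('uint8')
u,v=proj(d,np.array([.488,-.377,.138]));print(u,v)
n,l,st,c=cv2.connectedComponentsWithStats(m)
for i in range(1,n):
    if st[i,4]>150:print(c[i].round(1),st[i],[int(x) for x in f[tuple(c[i][::-1].astype(int))]])
E
```

```text
time: 17.25
tool_pos: [0.4876, -0.377, 0.2144]
tool_rot: [-0.002, 0.998, 0.056, -0.001]
contact_force: [0.2, -0.4, 0.1]
gripper_width: 0.603
[ 0.48778334 -0.37681342  0.21499997] [-9.000e-04  9.984e-01  5.700e-02 -5.000e-04]
274.584199666967 218.15471750567266
[442.9   6.6] [436   0  14  19 166] [96, 139, 200]
[180.9  18.9] [171   9  20  21 217] [48, 75, 100]
[390.5  28.6] [328  20 119  17 720] [115, 145, 179]
[271.2  60.5] [262  55  21  12 169] [46, 61, 77]
[240.8  70.5] [228  61  27  17 201] [51, 72, 104]
[211.2  89.9] [203  77  19  26 213] [110, 115, 124]
[184.   88.4] [171  83  23  12 152] [44, 61, 115]
[277.3 203.6] [264 192  28  27 432] [51, 73, 101]
[278. 228.] [264 214  29  29 680] [97, 139, 200]
```

View pics/w10.png

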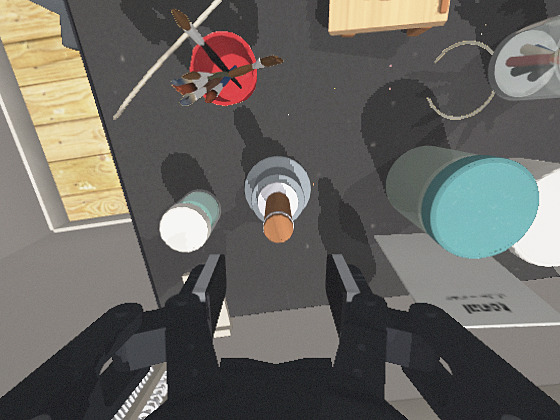

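Run:
```python
from cake import *
w=load('w10.png');t=load('top0.png');s=load('side0.png')
f=t['frame'][190:225,395:430];m=((f[...,2]>165)&(f[...,0]<130)).astype('uint8')
n,l,st,c=cv2.connectedComponentsWithStats(m);i=1+st[1:,4].argmax();q=c[i]+[395,190];print(q,st[i])
print(tri([ray(w,(278,228.3)),ray(t,q)]),onplane(w,(278,228.3),.138),onplane(t,q,.138))
# stand rim ring check: side-view handle column
h=cv2.cvtColor(s['frame'],cv2.COLOR_BGR2HSV);mm=((h[...,0]<16)&(h[...,1]>90))[130:170,245:275];ys,xs=np.nonzero(mm);print('side rows',ys.min()+130,ys.max()+130,xs.mean()+245)
print(tri([ray(w,(278,228.3)),ray(s,(xs.mean()+245,ys.min()+130+1))]))
```

```text
[418.07692308 204.83076923] [19 11  9  9 65]
(array([ 0.49052812, -0.38178473,  0.14579722]), [0.000649951400423889, 0.000649951400423972]) [ 0.49154382 -0.38488812  0.138     ] [ 0.4904995  -0.38371456  0.138     ]
side rows 140 162 260.79787234042556
(array([ 0.49012779, -0.38656386,  0.13318501]), [0.0016566907503064371, 0.0016566907503063433])
```

```bash
python3 -m pendant '[[[0,0,0,0.01,-0.029,0,0.6],[0,0,0,0,0,-0.15,0.6],[0,0,0,0,0,-0.15,0.6],[0,0,0,0,0,-0.13,0.6],[0,0,0,0,0,-0.08,0.6],[0,0,0,0,0,0,0.6]]]'
python3 - <<'E'
from cake import *
from pose import avg
p=avg(2);s=manip.state();print(p,s['tool_rot'].round(4),s['contact_force']);d=grab('wrist','w11.png')
f=d['frame'];m=((f[...,2]>150)&(f[...,0]<140)&(f[...,2].astype(int)-f[...,0]>60)).astype('uint8');m[:180]=0;m[:,:200]=0;m[:,350:]=0
n,l,st,c=cv2.connectedComponentsWithStats(m);i=1+st[1:,4].argmax();print(c[i],st[i],onplane(d,c[i],.138),proj(d,p))
E
```

```text
time: 18.15
tool_pos: [0.49, -0.3844, 0.0877]
tool_rot: [-0.001, 0.998, 0.057, -0.001]
contact_force: [-0.4, -0.1, -0.2]
gripper_width: 0.601
[ 0.49076909 -0.38510345  0.08927244] [8.000e-04 9.984e-01 5.660e-02 7.000e-04] [-0.0989803  -0.35223928  0.16360888]
[271.13544153 329.55608592] [ 244  309   60   41 1676] [ 0.49074244 -0.38717591  0.138     ] [272.83587124 263.13648838]
```

```bash
python3 -m pendant '[[[0,0,0,0,0,0,0.3],[0,0,0,0,0,0,0.1],[0,0,0,0,0,0,0.1],[0,0,0,0,0,0,0.1],[0,0,0,0,0,0,0.1],[0,0,0,0,0,0,0.1],[0,0,0,0,0,0,0.1]]]'
python3 - <<'E'
from pose import *
p=avg(3);s=manip.state();print('grasp tcp',p,s['contact_force'],s['gripper_width'],s['ft_torque'])
E
python3 -m pendant '[[[0,0,0,0,0,0.05,0.1],[0,0,0,0,0,0.1,0.1],[0,0,0,0,0,0.1,0.1],[0,0,0,0,0,0.1,0.1],[0,0,0,0,0,0.1,0.1],[0,0,0,0,0,0,0.1]]]'
python3 - <<'E'
from pose import *
p=avg(3);s=manip.state();print('lift tcp',p,s['contact_force'],s['gripper_width'],s['ft_torque'])
d=grab('wrist','w12.png');sd=grab('side','s12.png')
a=cv2.resize(d['frame'][180:420,150:410],None,fx=1.5,fy=1.5);b=cv2.resize(sd['frame'][90:210,210:310],None,fx=3,fy=3)
c=np.zeros((360,700,3),'uint8');c[:,:390]=a;c[:,395:695]=b;cv2.imwrite('pics/c12.png',c)
E
```

```text
time: 19.18
tool_pos: [0.4914, -0.3859, 0.091]
tool_rot: [0.001, 0.998, 0.057, 0.001]
contact_force: [-0.7, 0.2, 5.7]
gripper_width: 0.265
grasp tcp [ 0.49139712 -0.38587044  0.09095904] [-1.21888312  0.61967534  6.12123968] 0.26257316541534503 [ 0.05037997  0.09879367 -0.02699429]
time: 20.08
tool_pos: [0.4917, -0.386, 0.2046]
tool_rot: [0.002, 0.998, 0.057, 0.002]
contact_force: [-0.1, -1.1, -0.6]
gripper_width: 0.267
lift tcp [ 0.49079947 -0.3851301   0.20209986] [-0.59413031  0.25870216 -0.7083882 ] 0.26360125749655894 [0.01413716 0.06701634 0.03089649]
```

View pics/c12.png

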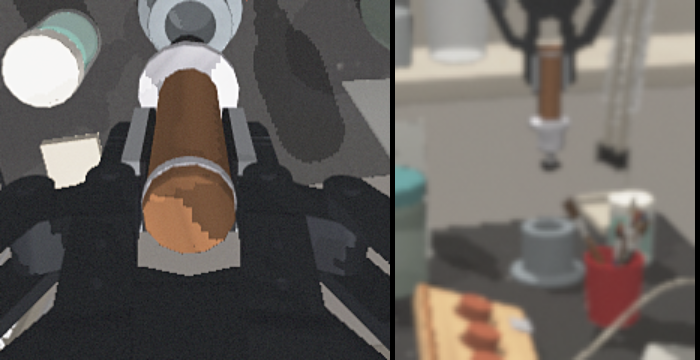

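The press is held straight and clear of the stand. Next I measure its offset in the grip and the exact middle of the left cake.

Run:
```python
from cake import *
from pose import *
d=load('w12.png');p=avg(3);print('tcp',p)
P=onplane(d,(276,319.3),p[2]+.047);print('handle end minus tcp',(P-p)*1e3)
t=grab('top','t13.png');M=(L+Rr)/2;w=load('w9.png')
res={}
for N,X in(('L',L),('M',M),('R',Rr)):
    o=[]
    for c,rad,nm in((t,11,'t'),(w,22,'w')):
        q,st,m=red(c,X+.01*n,rad)
        v=cv2.cvtColor(c['frame'],cv2.COLOR_BGR2HSV)[...,2]; mm=m
        ys,xs=np.nonzero(mm);cc,r=ray(c,q);P=cc+r*((X+.01*n-cc)@n)/(r@n);e=P-X;o.append((nm,q.round(1).tolist(),int(st[4]),[round(1e3*float(e@k),1) for k in(ex,ey)]))
    print(N,*o)
```

```text
tcp [ 0.49016306 -0.38456241  0.20013724]
handle end minus tcp [ 0.72910025  2.83666933 47.        ]
L ('t', [284.6, 182.9], 132, [1.5, 0.0]) ('w', [258.2, 217.4], 1015, [1.5, 0.9])
M ('t', [307.1, 181.2], 133, [0.3, 1.5]) ('w', [258.3, 272.9], 951, [0.4, 3.9])
R ('t', [329.8, 178.4], 133, [1.6, 1.9]) ('w', [260.4, 323.3], 872, [1.2, 5.9])
```

```bash
python3 -m pendant '[[[0.00144,-0.01243,0,0.01175,0.162,0,0.1],[0.00144,-0.01243,0,0.01175,0.162,0,0.1],[0.00144,-0.01243,0,0.01175,0.162,0,0.1],[0.00144,-0.01243,0,0.01175,0.162,0,0.1],[0.00144,-0.01243,0,0.01175,0.162,0,0.1],[0.00144,-0.01243,0,0.01175,0.162,-0.05,0.1],[0.00144,-0.01243,0,0.01175,0.162,-0.05,0.1],[0.00144,-0.01243,0,0.01175,0.162,-0.05,0.1],[0,0,0,0,0,0,0.1],[0,0,0,0,0,0,0.1],[0,0,0,0,0,0,0.1]]]'
python3 - <<'E'
from pose import *
from cake import red
T=L+.0015*ex-.001*ey
report(T,.091)
d=grab('wrist','w14.png');s=grab('side','s14.png');t=grab('top','t14.png')
p=avg(1);foot=p-.081*n+.0015*ey;cm=L+.01*n+.0015*ex+.0005*ey
print('side px foot',proj(s,foot),'cake top',proj(s,cm),'wrist',proj(d,foot),proj(d,cm))
f=s['frame'].copy()
b=cv2.resize(f[110:230,190:290],None,fx=5,fy=5,interpolation=3);c=np.zeros((600,800,3),'uint8');c[:,:500]=b;c[:390,500:]=cv2.resize(d['frame'][130:325,205:355],None,fx=2,fy=2)
cv2.imwrite('pics/c14.png',c)
E
```

```text
time: 21.9
tool_pos: [0.5148, -0.0622, 0.1652]
tool_rot: [-0.009, 0.986, 0.055, 0.157]
contact_force: [0.6, 0.4, -0.5]
gripper_width: 0.271
tcp [ 0.5147 -0.0622  0.165 ] F [-1.   0.6  0.1] w 0.266 t 22.05
tool z vs -n deg 0.09 tool xz [0.945 0.106 0.31 ] [ 0.308  0.035 -0.951]
shift units to target [ 0.0276  0.0103 -0.1121] in palette axes mm [ -1.9   1.7 -28.9]
turn [-0.0001  0.0003  0.0016]
side px foot [243.1101278  199.43080512] cake top [240.27509867 209.929948  ] wrist [274.40876286 213.54325855] [272.92975697 202.20187029]
```

View pics/c14.png

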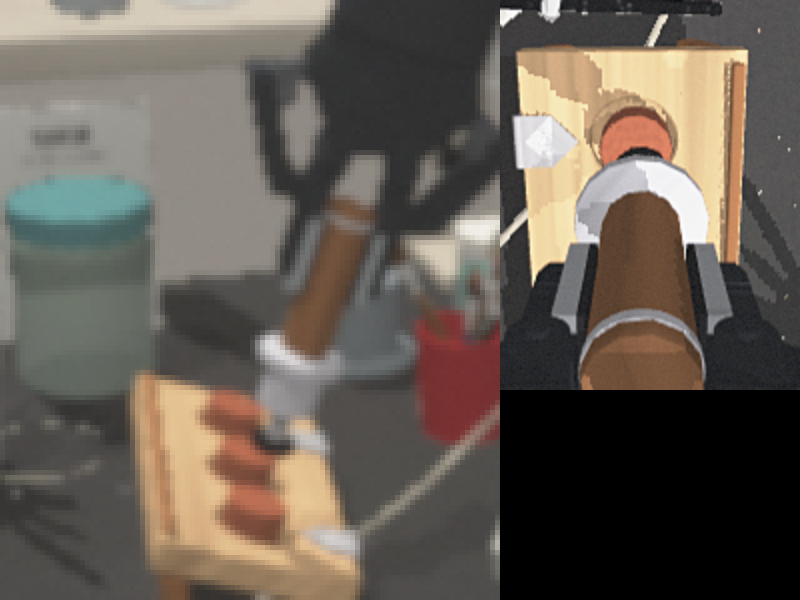

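Run:
```python
from pose import *
from cake import red
s=load('s14.png');d=load('w14.png');p=avg(2);print(p)
P=lambda h,y=.0015:p-.081*n+y*ey+h*n
for h in(0,.02,.048,.07,.128):print(h,'side',proj(s,P(h)).round(1),'wrist',proj(d,P(h)).round(1),proj(d,P(h)+.021*ex).round(1),proj(d,P(h)-.021*ex).round(1))
f=s['frame'].astype(int);g=f.sum(2)/3
reg=(slice(190,203),slice(236,256));m=g[reg]<75;ys,xs=np.nonzero(m);print('foot dark',xs.mean()+236,ys.mean()+190,ys.min()+190,ys.max()+190,xs.min()+236,xs.max()+236,m.sum())
h=cv2.cvtColor(s['frame'],cv2.COLOR_BGR2HSV);
for v in range(150,182,4):
    x=np.nonzero((h[v,236:275,0]<16)&(h[v,236:275,1]>90)&(h[v,236:275,2]<190))[0]+236;print(v,x.min() if len(x) else 0,x.max() if len(x) else 0)
print(g[190:204,238:254].astype(int))
q,st,_=red(s,L+.01*n,9,100);print('cakeL',q,st, proj(s,L+.003*n+.0015*ex), proj(s,L+.01*n+.0015*ex))
```

```text
[ 0.51423118 -0.06134434  0.16431966]
0 side [243.1 199.5] wrist [274.3 213.3] [301.6 213.2] [247.1 213.4]
0.02 side [245.6 192.2] wrist [274.2 222. ] [303.9 221.9] [244.5 222.1]
0.048 side [249.1 181.8] wrist [274.1 237.1] [307.9 237. ] [240.2 237.3]
0.07 side [251.9 173.5] wrist [273.9 252.4] [312.  252.3] [235.7 252.6]
0.128 side [259.4 150.9] wrist [273.1 320.4] [330.3 320.3] [216.  320.7]
foot dark 243.23529411764707 198.47058823529412 196 200 240 247 17
150 257 259
154 0 0
158 255 262
162 253 261
166 252 259
170 249 258
174 248 274
178 248 274
[[130 126 121 131 148 154 151 149 148 146 143 140 136 132 123 104]
 [128 127 126 132 145 152 150 149 149 148 145 140 136 129 116  98]
 [122 122 121 127 143 150 144 142 145 145 143 141 136 127 111  91]
 [103 102 103 112 136 145 130 122 127 135 146 151 150 141 117  90]
 [ 86  85  86  99 130 144 132 112 110 130 157 175 177 170 140 101]
 [ 83  80  77  82 106 128 130 119 117 142 172 187 190 185 161 122]
 [ 88  82  72  65  82 109 123 122 122 143 172 190 195 192 178 154]
 [107  95  75  56  64  88 107 112 107 114 146 178 192 194 191 183]
 [121 109  85  60  53  62  76  81  75  79 116 161 184 191 192 190]
 [127 121 103  79  60  51  51  54  52  61 102 147 170 175 178 182]
 [127 126 119 106  88  74  68  68  73  94 129 162 175 170 164 165]
 [120 122 123 120 113 106 103 114 128 149 170 181 184 180 178 175]
 [103 106 112 114 113 111 116 147 171 181 186 188 187 186 186 183]
 [ 91  92  94  96  95  97 117 159 182 188 190 190 188 187 187 185]]
cakeL [240.09090909 209.86666667] [234 201  13  18 165] [239.42550673 212.32138589] [240.25532442 209.83975807]
```

The side view shows the foot at (243.2,198.5), against a prediction of (243.1,199.5), and the cake in the left well at (240,210). The offset in the grip is confirmed, so I descend slowly along the palette's normal.

```bash
python3 -m pendant '[[[0,0,0,0.0085,0.002,-0.031,0.1],[0,0,0,0.0085,0.002,-0.031,0.1],[0,0,0,0.0085,0.002,-0.031,0.1],[0,0,0,0,0,0,0.1],[0,0,0,0,0,0,0.1]]]'
cat > fn.py <<'E'
from pose import *
P=[];F=[]
for _ in range(6):
    s=manip.state();P.append(s['tool_pos']);F.append(s['contact_force']@n);imaging.grab_frame('top')
p=np.mean(P,0);T=L+.0015*ex-.001*ey;e=p-T
print('t',s['time'],'Fn',np.mean(F).round(2),np.std(F).round(2),'tcp',p.round(4),'rel (ex,ey,n) mm',[round(float(e@k)*1e3,2) for k in(ex,ey,n)],'w',s['gripper_width'])
E
python3 fn.py
```

```text
time: 22.98
tool_pos: [0.5207, -0.0596, 0.1411]
tool_rot: [-0.009, 0.986, 0.056, 0.156]
contact_force: [-0.1, -0.4, -1.5]
gripper_width: 0.265
t 23.225 Fn -1.0 0.24 tcp [ 0.5208 -0.0597  0.1414] rel (ex,ey,n) mm [0.55, 0.03, 95.41] w 0.27044769047685013
```

```bash
python3 -m pendant '[[[0,0,0,0.0037,0.0004,-0.0114,0.1],[0,0,0,0,0,0,0.1],[0,0,0,0,0,0,0.1]]]'>/dev/null; python3 fn.py;  python3 -m pendant '[[[0,0,0,0.0025,0.0003,-0.0076,0.1],[0,0,0,0,0,0,0.1],[0,0,0,0,0,0,0.1]]]'>/dev/null; python3 fn.py
```

```text
t 23.9 Fn -0.68 0.26 tcp [ 0.5215 -0.0595  0.1382] rel (ex,ey,n) mm [0.3, 0.11, 92.16] w 0.2633051591612087
t 24.575 Fn 1.22 0.6 tcp [ 0.5223 -0.0595  0.1366] rel (ex,ey,n) mm [0.55, 0.03, 90.35] w 0.2648859329404719
```

```bash
python3 -m pendant '[[[0,0,0,0.0025,0.0003,-0.0076,0.1],[0,0,0,0,0,0,0.1],[0,0,0,0,0,0,0.1]]]'>/dev/null; python3 fn.py
```

```text
t 25.25 Fn 1.41 0.44 tcp [ 0.5229 -0.0594  0.1346] rel (ex,ey,n) mm [0.51, 0.05, 88.28] w 0.26296578847095264
```

```bash
python3 -m pendant '[[[0,0,0,0.0025,0.0003,-0.0076,0.1],[0,0,0,0,0,0,0.1],[0,0,0,0,0,0,0.1]]]'>/dev/null; python3 fn.py; python3 -m pendant '[[[0,0,0,0.0014,0.0002,-0.0042,0.1],[0,0,0,0,0,0,0.1],[0,0,0,0,0,0,0.1],[0,0,0,0,0,0,0.1]]]'>/dev/null; python3 fn.py
python3 - <<'E'
from h import *
d=grab('wrist','w15.png');s=grab('side','s15.png')
b=cv2.resize(s['frame'][140:230,200:280],None,fx=6,fy=6,interpolation=3);c=np.zeros((540,800,3),'uint8');c[:,:480]=b;c[:416,482:798]=cv2.resize(d['frame'][130:338,205:363],None,fx=2,fy=2)
cv2.imwrite('pics/c15.png',c)
E
```

```text
t 25.925 Fn 2.5 0.13 tcp [ 0.5235 -0.0593  0.1326] rel (ex,ey,n) mm [0.46, 0.06, 86.26] w 0.2603515258847958
t 26.725 Fn 3.25 0.39 tcp [ 0.5238 -0.0593  0.1315] rel (ex,ey,n) mm [0.44, 0.09, 85.1] w 0.26268944724714977
```

View pics/c15.png

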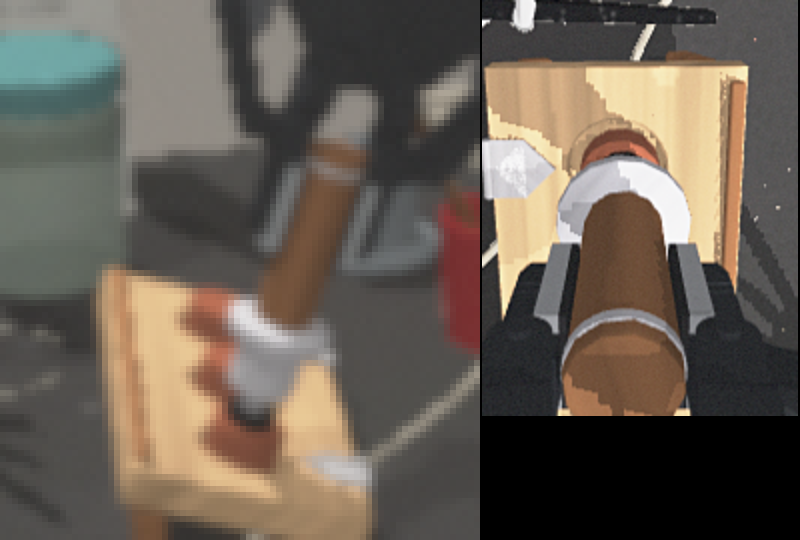

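Run:
```python
from pose import *
s=load('s15.png');d=load('w15.png')
p=np.array([.5238,-.0593,.1315]);T=L+.0015*ex+.0005*ey
print('cake top centre side',proj(s,T+.01*n),'+/-16ex',proj(s,T+.01*n+.016*ex),proj(s,T+.01*n-.016*ex))
g=s['frame'].astype(int).sum(2)/3
print('dark rows',g[203:214,236:252].astype(int),sep='\n')
h=cv2.cvtColor(s['frame'],cv2.COLOR_BGR2HSV)
for v in(212,214,216):
    x=np.nonzero(((h[v,225:255,0]<13)|(h[v,225:255,0]>172))&(h[v,225:255,1]>115))[0]+225;print(v,x.min(),x.max())
for k in(-.016,0,.016):print('cake lower rim side',proj(s,T+.0*n+k*ex+0.0*ey).round(1))
h=cv2.cvtColor(d['frame'],cv2.COLOR_BGR2HSV)
for v in range(194,212,3):
    x=np.nonzero(((h[v,235:320,0]<11)|(h[v,235:320,0]>172))&(h[v,235:320,1]>120))[0]+235;print('w',v,x.min() if len(x) else 0,x.max() if len(x) else 0,(x.min()+x.max())/2 if len(x) else 0)
print('wrist cake',proj(d,T+.01*n),'foot',proj(d,T+.01*n))
for v in range(216,232,4):
    x=np.nonzero(d['frame'][v,235:320].min(1)>150)[0]+235;print('collar',v,x.min(),x.max(),(x.min()+x.max())/2)
```

```text
cake top centre side [240.27509867 209.929948  ] +/-16ex [234.01020273 208.48818782] [246.48796874 211.35907298]
dark rows
[[ 93 113 139 153 153 150 150 148 146 143 139 135 140 160 180 187]
 [ 89  98 117 135 145 150 149 148 146 143 138 136 146 170 185 188]
 [ 93  90  93 108 127 140 146 145 143 141 138 141 158 180 189 189]
 [113  88  76  85 105 122 130 133 131 134 140 153 174 187 191 190]
 [134  97  68  72  95 109 115 111 106 114 136 165 184 192 192 191]
 [134  97  64  57  74  89  95  87  77  96 136 173 189 193 193 192]
 [126 101  72  54  52  61  66  61  58  91 146 182 192 193 194 194]
 [115 106  91  71  56  49  47  47  54  87 138 176 190 193 193 192]
 [101 101 100  92  78  65  58  56  62  81 114 156 182 189 188 185]
 [ 95  93  93  93  89  83  80  79  80  84 103 141 173 181 180 181]
 [ 91  88  89  88  88  88  85  83  81  83 101 144 173 178 178 180]]
212 235 246
214 234 245
216 238 245
cake lower rim side [245.3 214.9]
cake lower rim side [239.1 213.5]
cake lower rim side [232.8 212.1]
w 194 0 0 0
w 197 264 284 274.0
w 200 260 287 273.5
w 203 258 290 274.0
w 206 256 291 273.5
w 209 255 292 273.5
wrist cake [274.26780684 216.95778065] foot [274.26780684 216.95778065]
collar 216 235 319 277.0
collar 220 235 319 277.0
collar 224 235 319 277.0
collar 228 235 319 277.0
```

The foot sits on the marked cake. The wrist view puts it about 1 mm upslope of the cake's middle and the side view about 2 mm downslope, both well inside 6 mm. The force is about 4 N and the estimated stroke 6 to 7 mm. Handing in.

```bash
python3 -c "
from plant import manip
print(manip.job_done());print(manip.state()['time'])"
```

```text
the job is handed in; nothing more can be done
None
the job is handed in; nothing more can be done
```

I put one red-brown cake in each end well and lifted the press out of its stand. The job was handed in at about 27 s, with the press held on the cake in the left (+y) well, the one the pointed clip marks. No verdict was reported.

**Last checks**
- **Cakes:** both looked flat and level with the fixed cake in the wrist and side views. The pointed tongue was confirmed from near.
- **Push:** about 4 N on the cake after allowing for the press's weight. I estimate the plunger 6–7 mm in, from the force and from how far the arm moved after contact. I did not read the dark ring.
- **Squareness:** the tool axis was within about 0.1° of square to the palette at the hover, taking the palette's slope as the 18° you gave, and I only shifted it after that. This assumes the press is straight in the grip, as it looked in the pictures.
- **Centring up the slope:** the views disagree slightly. The wrist camera puts the foot about 1 mm above the cake's middle and the side camera about 2 mm below it. Both are inside the 6 mm limit.
- **Centring along the row:** this rests on the measured grip offset, about 2 mm uncertain, and was not seen directly.
- **Pebble and tin:** I never reached for or touched them as far as I could tell, but I did not re-measure where they lie.

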